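# Tighten the pot-rack eye with the honing steel

## Task

The screw eye in the pot-rack beam is not fully screwed in. Take the honing steel, slide its rod through the eye's loop and, with the rod as the lever, turn the eye clockwise (seen from above) until it clearly goes stiff and the tabbed washer under it just starts to be dragged along, then stop at once, before the washer is dragged more than a few millimetres. Draw the steel out again and lay it down flat on the worktop away from the beam, without dropping it, touching the eye with the gripper, forcing the eye or disturbing the food, bowl and jar.

Things in the scene. Friction and masses are not known exactly. Their poses are not given: they have to be found in the camera images.
- honing_steel: Honing steel, 0.26 to 0.41 kg, lying on the worktop. Origin on its axis where handle and rod meet (13 mm high when lying), x along the axis to the rod's tip, z up. Handle: dark wood, square 26 x 26 mm, x = -110 to 0 mm, a 4 mm end cap behind. Rod: plain steel, 14 mm thick, x = 0 to 140 mm, the last 10 mm tapering to 8 mm. Balances about 13 mm behind the origin; grip it there or up to 30 mm behind.
- loop (a point): Centre of the round loop of the upright steel screw eye on the beam, 75 mm above the worktop and on the eye's vertical turning axis. Bore 20 mm, wire 10 mm thick, 40 mm outside. x: the bore's axis, level (the rod goes in along it from either side); y: level in the loop's plane; z up. The rod swings 0.65 rad either way off the bore's axis before it bears on both sides and the eye follows.
- eye: The screw eye: loop, neck, 26 mm round shoulder. Origin on its axis, 42 mm above the worktop; axes as the loop's. Clockwise from above tightens; it does not visibly sink. It turns at 0.1 to 0.2 N m and stays where left. After an unknown 0.5 to 0.95 rad of its own turn it is home: then the washer must be dragged along and the torque jumps to 0.3 to 0.55 N m, without a hard stop.
- tab (a point): Top of the 12 mm wide tab of the flat steel washer (42 mm across, 3 mm thick) under the eye; the point lies 30 mm from the eye's axis (the tab ends at 32 mm), 45 mm above the worktop. The washer lies still until the eye is home, then turns clockwise with it and stays where left: 1 mm of the tab's shift is 0.033 rad of tightening.
- beam: Wooden pot-rack beam, fixed to the worktop, 280 mm long (y), 70 mm wide (x), 40 mm high (z); origin at the centre of its underside. The eye stands on its top, up to 60 mm from its middle. Two small brass cup hooks stick out 32 mm from its +x side, below its top. The robot and rod may pass over it.
- tomato: Tomato, 72 mm across, 54 mm high, loose on the chopping board; bystander. Origin under its middle.
- pepper: Green pepper, 76 mm across, 86 mm high with stalk, loose on the chopping board; bystander. Origin under its middle.
- bowl: White bowl, 120 mm across, 60 mm high; bystander. Origin under its middle.
- jar: Small amber glass jar, 52 mm across, 90 mm high; bystander. Origin under its middle.

How it is judged (in metres and radians):
On the way, in this order (a step that is already met when the one before it is completed fails the run):
1. the steel's rod is through the eye's loop (x of loop in the frame of honing_steel between 0.025 and 0.125 m and y of loop in the frame of honing_steel between -0.01 and 0.01 m and z of loop in the frame of honing_steel between -0.01 and 0.01 m), for 0.2 s.
2. with the rod in the loop the eye has been turned home: the washer's tab has been dragged along by at least 1 mm (x of loop in the frame of honing_steel between 0.02 and 0.14 m and y of loop in the frame of honing_steel between -0.01 and 0.01 m and z of loop in the frame of honing_steel between -0.01 and 0.01 m and distance of tab from where it was at the start of the episode above 0.001 m), for 0.1 s.
At the end, for the whole second after the job is handed in: The washer's tab has shifted by 1 to 8 mm from its start (eye home and tight, not overdriven); the honing steel, let go, lies flat (within 0.1 rad) and still on the worktop, its origin lower than 20 mm and at least 100 mm from the eye in plan (distance of tab from where it was at the start of the episode between 0.001 and 0.008 m and height (world z) of honing_steel below 0.02 m and angle between honing_steel's own x axis and vertical between 1.47 and 1.67 rad and horizontal distance between honing_steel and loop above 0.1 m and linear speed of honing_steel below 0.02 m/s and contact force between the fingers and honing_steel below 0.1 N); the robot touches nothing.
It fails at once if the eye is overdriven: the washer's tab is dragged more than 8 mm (distance of tab from where it was at the start of the episode above 0.008 m).
It fails at once if the steel bears on the eye with more than 90 N (contact force between honing_steel and eye above 90 N).
It fails at once if the gripper touches the eye (contact force between the fingers and eye above 1 N).
It fails at once if the steel is dropped (falls free faster than 0.5 m/s) (contact force between the fingers and honing_steel below 0.05 N and height (world z) of honing_steel above 0.03 m and linear speed of honing_steel above 0.5 m/s).
It fails at once if the tomato, pepper, bowl or jar is shifted more than 30 mm or tipped (distance of any of tomato, pepper, bowl, jar from where it was at the start of the episode above 0.03 m or angle between any of tomato, pepper, bowl, jar's own z axis and vertical above 0.4 rad).
It also fails if it takes over 72 s, if anything falls off the work surface, if the arm or the gripper's body presses on something with over 40 N, if the wrist force passes 120 N, or if a joint passes its speed limit or range.

## Robot

A 6-joint arm with a two-finger parallel gripper is mounted at the origin on the work surface. World frame = base frame: x ahead of the robot, y to its left, z up, the work surface at z = 0. Lengths are in m, angles in degrees, forces in N, time in s.
With the tool pointing down it reaches from about 0.25 to 0.85 m from the base axis. Payload 12.5 kg.
Tool frame: the origin (TCP) lies midway between the tips of the shut fingers; the grasp point (between the pads) lies 19 mm behind it; z points along the fingers, y is the line along which they close (so a half turn about z gives the same grasp; the last joint's range is limited). The gripper opens to 93 mm and grips with 3 to 60 N. Pads are 15 mm wide; open, the fingers measure 128 mm over their backs; the gripper's body (75 mm by 188 mm) begins 65 mm behind the grasp point.
Start: joints at [-4.847, 20.094, 94.641, -0, 65.266, -4.847], TCP at [0.55, 0, 0.219] pointing down, gripper open.
Joint ranges: [-157.81, 157.81], [-45, 120.19], [0.68, 151.7], [-89.99, 269.99], [4.06, 180], [-164.3, 164.3]. Speed limits (degrees/s): [127.2, 127.2, 159.86, 180, 180, 180].

## Interface

Orientations are given as a 3x3 rotation matrix whose columns are the frame's x, y, z axes.
In Python, from bench import manip gives the robot as it stands.
- The arm moves only by the tool tcp_steps, called as a command line: name --pt "numbers of a row" for each row, then --argument value for the rest. Schema: {"type":"object","properties":{"deltas":{"type":"array","items":{"type":"array","items":{"type":"number"},"minItems":5,"maxItems":5},"minItems":1,"maxItems":12},"only":{"type":"string"},"quiet":{"type":"boolean"},"lines":{"type":"string"}},"required":["deltas"],"additionalProperties":false}. deltas is a list of rows, 1 to 12 of them, each of 5 numbers: dx, dy, dz in fractions of the full range, 1 being 750 mm, then a turn about the tool's z in fractions of the full range, 1 being 120 degrees, then the finger opening in m; each row is the pose to reach, as a shift and turn from the pose commanded when the call began, along the tool's axes at that moment; what a row does not reach only later rows make up. A row lasts 1/10 s, in which the tool goes at most 0.05 m and 8.59 degrees, less where a joint would pass 70% of its speed; a pose out of reach is approached as far as the arm can. The fingers move at their own pace and stop on an object; the grip force is fixed at half the most. Time passes only in rows, so rows that do not move let the fingers close. The tool returns the time, the measured TCP pose, the force, the opening and the grip force at its end. only (a regular expression) keeps the lines of the reply that match it, lines (a string "A,B") keeps lines A to B, and quiet returns only ok. A shift or turn number past 1, either way, is cut back to 1. Input that does not fit is refused with a message, and nothing moves.
- manip.state(): the state, without advancing time (a new reading comes with each control period).
- manip.read_camera(name): name is "scene" or "side" or "wrist"; returns a dict with "pixels" (420x560x3 uint8, blue, green, red), "depth" (420x560 float32, m along the optical axis (not along the pixel's ray), 0 where there is no reading), "mtx" (3x3 intrinsics, pixels), "R" (3x3) and "t" (3): a world point X has camera coordinates R X + t. Camera axes: x right, y down, z forward; pixel columns grow to the right and rows downward; lengths in m; the calibration is good to about 2 mm. A picture is of the moment at which its call begins.
- manip.finish_job(): hands the job in; it is judged then, once.
The state is a dict: "time_s": time; "joint_positions": joint angles; "qvel": joint speeds; "effort": joint torques, N m; "tcp_pos": TCP position; "orientation": TCP orientation; "force": force on the tool from outside, world axes, zero at the start; "wrist_torque": the same for the moment, N m; "width": finger opening in m; "grip_force": force on a finger pad.
Only numpy, scipy, OpenCV 4.12 (cv2) and the standard library are available. Lean on these libraries where they do the work, as an engineer would, in place of code of your own. Each camera call takes 0.05 s, during which the arm holds its last target. There are 200 camera calls.

## Working session

There is one attempt and no reset: what is moved stays moved. The work goes in short steps, Python scripts to look and compute and a tool call to move; the robot and the scene stay as the last step left them, time stands still between calls to the robot, and variables do not carry over. Pictures are saved under pics/ and viewed, at most 10 in all, crops included, and the job is handed in when it is done.

```bash
mkdir -p pics; ls
```

Create h.py:
```python
import numpy as np, cv2
from bench import manip
def cam(n):
    c=manip.read_camera(n); c['R']=np.array(c['R']); c['t']=np.array(c['t']).ravel(); c['mtx']=np.array(c['mtx']); return c
def ray(c,u,v):
    d=c['R'].T@np.linalg.solve(c['mtx'],[u,v,1.]); o=-c['R'].T@c['t']; return o,d
def onplane(c,u,v,z):
    o,d=ray(c,u,v); return o+d*(z-o[2])/d[2]
def cloud(c):
    D=c['depth']; v,u=np.indices(D.shape)
    P=np.linalg.inv(c['mtx'])@np.stack([u*D,v*D,D]).reshape(3,-1)
    return ((P.T-c['t'])@c['R']).reshape(*D.shape,3)
def tri(obs):
    A=np.zeros((3,3));b=np.zeros(3)
    for c,u,v in obs:
        o,d=ray(c,u,v);d=d/np.linalg.norm(d);M=np.eye(3)-np.outer(d,d);A+=M;b+=M@o
    return np.linalg.solve(A,b)
def proj(c,X):
    p=c['mtx']@(c['R']@np.array(X)+c['t']); return p[:2]/p[2]
```

Run:
```python
from h import *
for n in ['scene','side','wrist']:
    c=cam(n); cv2.imwrite(f'pics/{n}0.png',c['pixels']); np.savez(f'{n}0.npz',**{k:c[k] for k in c}); print(n,-c['R'].T@c['t'],c['R'][2])
s=manip.state();print(s['tcp_pos'],s['orientation'],s['force'],s['time_s'])
```

```text
pics
scene [1.18087847 0.18663244 0.83371873] [-0.62447256 -0.14307942 -0.76782961]
side [-0.3117231   0.9337885   0.91095629] [ 0.58462777 -0.60243796 -0.54339569]
wrist [0.54959908 0.07531003 0.38526677] [-6.76755327e-04 -2.74622711e-01 -9.61551823e-01]
[5.49760861e-01 5.48310354e-05 2.18254978e-01] [[-6.42830512e-06  9.99999680e-01 -7.99621566e-04]
 [ 9.99999998e-01  6.48337740e-06  6.88703504e-05]
 [ 6.88755127e-05 -7.99621121e-04 -9.99999678e-01]] [-0.48089137  0.06888197 -0.08203864] 0.15
```

View pics/scene0.png

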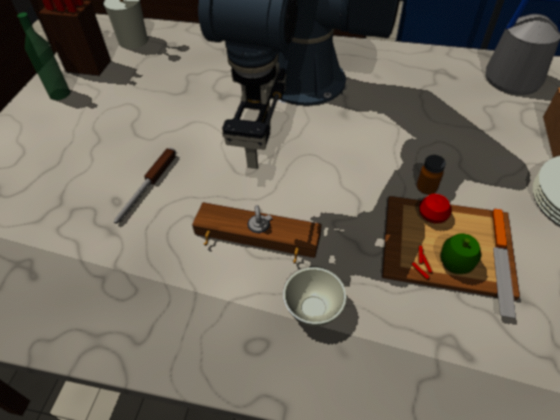

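View pics/side0.png

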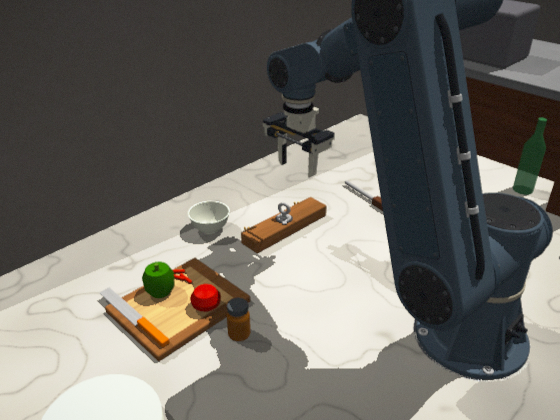

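View pics/wrist0.png

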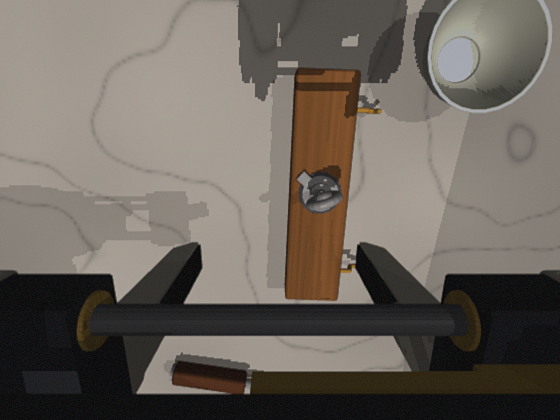

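The scene view shows the beam around (258,228), the eye at (259,217), the steel's handle end at (172,153) and its rod tip at (120,218). The side view shows the eye at (284,212). The wrist view shows the eye at (321,194), the tab at (304,180) and the handle at (210,376).

Run:
```python
from h import *
L=lambda n:dict(np.load(n+'0.npz'))
s,d,w=L('scene'),L('side'),L('wrist')
print('eye tri',tri([(s,259,213),(w,321,194),(d,284,209)]), 'wrist plane .075',onplane(w,321,196,.07))
for uv in [(172,153),(145,185),(120,218)]: print(onplane(s,*uv,.013))
print('tab',onplane(w,304,180,.045))
for uv in [(300,72),(358,72),(290,298),(337,298)]: print('beam',onplane(w,*uv,.04))
P=cloud(s)
hsv=cv2.cvtColor(s['pixels'],cv2.COLOR_BGR2HSV)
for n,(u,v) in dict(bowl=(315,297),jar=(430,175),tom=(435,207),pep=(460,253)).items(): print(n,P[v,u])
# eye cloud: pts above beam top
for nm,c in (('w',w),('s',s),('d',d)):
    P=cloud(c); m=(P[...,2]>.05)&(P[...,2]<.12)&(abs(P[...,0]-.61)<.12)&(abs(P[...,1]-.1)<.12)&(c['depth']>0)
    e=np.array([.0,0]);Q=P[m]; print(nm,len(Q),Q.min(0),Q.max(0),Q.mean(0)) if len(Q) else print(nm,0)
```

```text
eye tri [0.59451353 0.00236972 0.07245414] wrist plane .075 [0.59539796 0.00075226 0.07      ]
[ 0.39703047 -0.28175875  0.013     ]
[ 0.51617889 -0.30711287  0.013     ]
[ 0.62377608 -0.32379198  0.013     ]
tab [0.5787841  0.01369469 0.045     ]
beam [0.57228594 0.12843749 0.04      ]
beam [0.63369064 0.128419   0.04      ]
beam [ 0.56453689 -0.1432737   0.04      ]
beam [ 0.625996   -0.14326095  0.04      ]
bowl [0.73094021 0.14750825 0.00158439]
jar [0.40484587 0.36063472 0.0645431 ]
tom [0.50271656 0.37045966 0.06764439]
pep [0.63047189 0.41160919 0.0893888 ]
w 1308 [ 0.5787372  -0.00936591  0.05000527] [0.72990867 0.19089305 0.09701444] [0.65010318 0.0698267  0.06817821]
s 372 [ 0.58774504 -0.00956516  0.05006145] [0.72980542 0.19943679 0.09394441] [0.68352819 0.10958849 0.06221538]
d 219 [ 0.57397458 -0.00908526  0.05011246] [0.72977242 0.20184324 0.09620965] [0.64646519 0.07558208 0.06625948]
```

Careful with the scale: shifts go in shares of 750 mm and turns go in shares of 120 degrees. That gives: 0.06 m / 0.75 = 0.08, 0.045 m / 0.75 = 0.06.

tcp_steps --pt "0 0.0333 0.04 0 0.093" --pt "0 0.06 0.08 0 0.093" --pt "0 0.06 0.08 0 0.093" --pt "0 0.06 0.08 0 0.093"

```text
time_s: 0.55
tcp_pos: [0.5945, 0.0, 0.1584]
orientation: [[-0.0, 1.0, -0.002], [1.0, 0.0, 0.0], [0.0, -0.002, -1.0]]
force: [-0.2, 0.2, 0.3]
width: 0.093
grip_force: 0.0
```

Create eye.py:
```python
from h import *
import sys
c=cam('wrist'); np.savez(sys.argv[1]+'.npz',**c)
P=cloud(c); x,y=.595,.002
m=(np.hypot(P[...,0]-x,P[...,1]-y)<.03)&(P[...,2]>.06)&(c['depth']>0)
Q=P[m];print(len(Q),Q.min(0),Q.max(0))
for z0 in (.07,.08,.088):
    T=Q[Q[:,2]>z0]; mu=T.mean(0); w,V=np.linalg.eigh(np.cov(T[:,:2].T)); a=V[:,1]
    p=(T[:,:2]-mu[:2])@V
    print(z0,len(T),mu,'sd',np.sqrt(w),'plane dir deg',np.degrees(np.arctan2(a[1],a[0]))%180,'mid',mu[:2]+V@((p.max(0)+p.min(0))/2),'ext',np.ptp(p,axis=0))
u,v=proj(c,[x,y,.06]); u,v=int(u),int(v)
im=c['pixels'][max(0,v-90):v+90,max(0,u-120):u+120]; print('crop origin',max(0,u-120),max(0,v-90))
cv2.imwrite('pics/'+sys.argv[1]+'.png',cv2.resize(im,None,fx=3,fy=3,interpolation=cv2.INTER_CUBIC))
```

```bash
python3 eye.py eye1
```

```text
13689 [ 0.57202677 -0.01049625  0.06003412] [0.61892671 0.03092014 0.28315037]
0.07 13494 [0.59704914 0.02233202 0.26379598] sd [0.00563269 0.01145434] plane dir deg 177.6784213363957 mid [0.5950575  0.01007391] ext [0.04202916 0.04690607]
0.08 13410 [0.59704951 0.0224596  0.2649821 ] sd [0.0053995  0.01144539] plane dir deg 177.5163679186547 mid [0.59502803 0.01007   ] ext [0.04207826 0.04690362]
0.088 13293 [0.59702906 0.02264449 0.26656849] sd [0.00502437 0.01141157] plane dir deg 177.48767774679393 mid [0.59505459 0.01079359] ext [0.04063699 0.04690315]
crop origin 159 117
```

View pics/eye1.png

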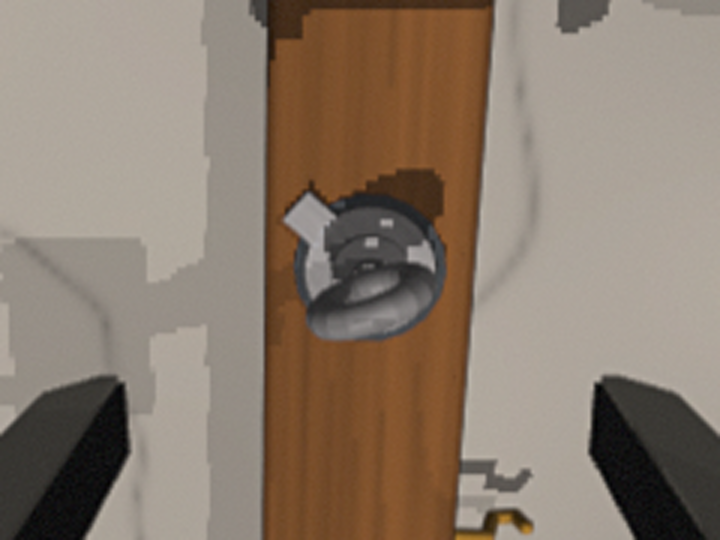

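The crop shows the loop's plane running from (320,325) to (435,285), about 20° off +x, so the bore lies nearly along y. The tab is at (305,213), up and to the left.

Create e2.py:
```python
from h import *
import sys
c=dict(np.load(sys.argv[1]+'.npz')); P=cloud(c)
m=(np.hypot(P[...,0]-.595,P[...,1]-.002)<.035)&(P[...,2]>.055)&(P[...,2]<.12)&(c['depth']>0)
Q=P[m];print(len(Q),Q.min(0),Q.max(0))
for z0 in (.062,.07,.078,.085):
    T=Q[Q[:,2]>z0]; mu=T.mean(0); w,V=np.linalg.eigh(np.cov(T[:,:2].T)); a=V[:,1]
    p=(T[:,:2]-mu[:2])@V
    print(z0,len(T),mu,'deg',np.degrees(np.arctan2(a[1],a[0]))%180,'mid',mu[:2]+V@((p.max(0)+p.min(0))/2),'ext',np.ptp(p,axis=0))
# washer: gray points z .041-.049
m=(np.hypot(P[...,0]-.595,P[...,1]-.002)<.04)&(P[...,2]>.036)&(P[...,2]<.049)&(c['depth']>0)
hsv=cv2.cvtColor(c['pixels'],cv2.COLOR_BGR2HSV); m&=(hsv[...,1]<60)
Q=P[m]; print('washer',len(Q),Q.min(0),Q.max(0))
(cx,cy),r=cv2.minEnclosingCircle(Q[:,:2].astype(np.float32).reshape(-1,1,2)); print(cx,cy,r)
far=Q[np.argsort(-np.hypot(Q[:,0]-.595,Q[:,1]-.002))[:40]]; print('tab end',far.mean(0))
```

```bash
python3 e2.py eye1; python3 -c "
from h import *
c=dict(np.load('eye1.npz'))
# crop->full: u=159+x/3,v=117+y/3
for n,x,y,z in [('loop L',308,325,.075),('loop R',437,270,.075),('wash L',296,262,.043),('wash R',446,262,.043),('tab a',283,218,.045),('tab b',309,191,.045)]: print(n,onplane(c,159+x/3,117+y/3,z))"
```

```text
815 [ 0.57894684 -0.01049625  0.05500937] [0.61613586 0.00836715 0.09716794]
0.062 789 [5.97610348e-01 3.10544787e-04 8.35839765e-02] deg 18.31806940870976 mid [ 0.59771937 -0.00122683] ext [0.00992624 0.03868923]
0.07 607 [5.97919729e-01 2.04567305e-04 8.87223097e-02] deg 18.252252750572495 mid [ 0.59771615 -0.0012172 ] ext [0.00994161 0.03868966]
0.078 543 [5.98197519e-01 6.47083615e-05 9.05686499e-02] deg 18.400729546652855 mid [ 0.59772343 -0.00123892] ext [0.00990691 0.03868863]
0.085 466 [ 5.97847795e-01 -2.87895254e-04  9.20219142e-02] deg 18.15001425882511 mid [ 0.59788141 -0.00122676] ext [0.00981279 0.03536429]
washer 1053 [ 0.56333138 -0.02564817  0.03617005] [0.63314676 0.02517725 0.04893317]
0.597834587097168 0.006415166892111301 0.03901170194149017
tab end [ 0.60213145 -0.00275344  0.0398642 ]
loop L [ 0.57945647 -0.0104698   0.075     ]
loop R [0.61698333 0.00631275 0.075     ]
wash L [5.73966067e-01 1.84235592e-04 4.30000000e-02]
wash R [6.22713918e-01 1.93711333e-04 4.30000000e-02]
tab a [0.57025   0.0152054 0.045    ]
tab b [0.57865808 0.02390266 0.045     ]
```

In the tool's units: -0.31 m / 0.75 = -0.4133, -0.3 m / 0.75 = -0.4.

tcp_steps --pt "-0.0667 -0.0267 0 0 0.093" --pt "-0.1333 -0.0533 0 0 0.093" --pt "-0.2 -0.08 0 0 0.093" --pt "-0.2667 -0.1 -0.0267 0 0.093" --pt "-0.3333 -0.1133 -0.0533 0 0.093" --pt "-0.4 -0.1133 -0.08 0 0.093" --pt "-0.4133 -0.1133 -0.08 0 0.093" --pt "-0.4133 -0.1133 -0.08 0 0.093"

```text
time_s: 1.4
tcp_pos: [0.5096, -0.3139, 0.2219]
orientation: [[0.004, 1.0, 0.004], [1.0, -0.004, -0.004], [-0.004, 0.004, -1.0]]
force: [-0.5, 0.1, 0.0]
width: 0.093
grip_force: 0.0
```

Run:
```python
from h import *
c=cam('wrist'); np.savez('st1.npz',**c); cv2.imwrite('pics/st1.png',c['pixels'])
```

```text
(no output)
```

View pics/st1.png

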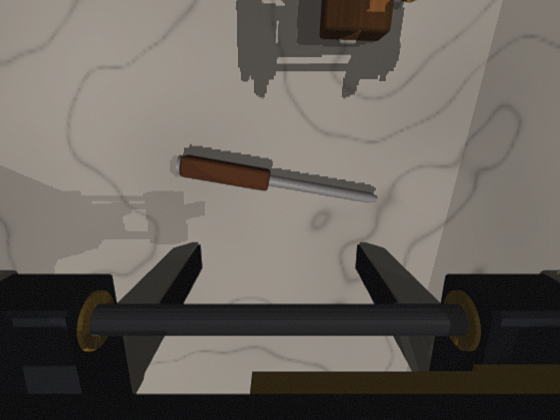

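The wrist view shows the handle from (178,166) to (268,180) and the rod on to (376,197).

Create st.py:
```python
from h import *
def handle(c,box=None,z=.013):
    hsv=cv2.cvtColor(c['pixels'],cv2.COLOR_BGR2HSV)
    m=(((hsv[...,0]<15)|(hsv[...,0]>170))&(hsv[...,1]>120)&(hsv[...,2]>25)).astype(np.uint8)
    if box: k=np.zeros_like(m);x0,y0,x1,y1=box;k[y0:y1,x0:x1]=1;m&=k
    ct=max(cv2.findContours(m,0,1)[0],key=cv2.contourArea); return ct
if __name__=='__main__':
    c=dict(np.load('st1.npz')); P=cloud(c)
    h=handle(c,(150,130,300,210)); print(cv2.minAreaRect(h))
    m=np.zeros(c['depth'].shape,np.uint8); cv2.drawContours(m,[h],-1,1,-1)
    H=P[(m>0)&(c['depth']>0)]; print('handle z pct',np.percentile(H[:,2],[10,50,90]))
    T=H[H[:,2]>np.percentile(H[:,2],50)-.004]
    r=cv2.minAreaRect(T[:,:2].astype(np.float32)); print('top rect',r)
    v,u=np.indices(m.shape); R=(P[...,2]>.012)&(P[...,2]<.04)&(u>272)&(u<385)&(v>170)&(v<210); Q=P[R]
    print('rod',len(Q),Q.min(0),Q.max(0))
    l=cv2.fitLine(Q[:,:2].astype(np.float32),2,0,.01,.01).ravel(); print(l,np.degrees(np.arctan2(l[1],l[0])))
    l=cv2.fitLine(T[:,:2].astype(np.float32),2,0,.01,.01).ravel(); print(l,np.degrees(np.arctan2(l[1],l[0])))
    s=dict(np.load('scene0.npz')); hs=handle(s,(125,140,185,200))
    M=cv2.moments(h);N=cv2.moments(hs); print('stereo handle',tri([(c,M['m10']/M['m00'],M['m01']/M['m00']),(s,N['m10']/N['m00'],N['m01']/N['m00'])]))
    for uv in [(268.5,180),(376,197),(178,166)]: print(onplane(c,*uv,.013))
    print('tip',tri([(c,376,197),(s,119,219)]))
```

```bash
python3 st.py
```

```text
((223.98715209960938, 172.32383728027344), (89.61144256591797, 21.03213119506836), 9.86580753326416)
handle z pct [0.02525331 0.02670408 0.02776131]
top rect ((0.44456347823143005, -0.29639285802841187), (0.024524446576833725, 0.10786468535661697), 79.6026611328125)
rod 1124 [ 0.5035493  -0.3365206   0.01303074] [ 0.63693016 -0.30101417  0.02259187]
[ 0.9836232  -0.18023701  0.5676377  -0.31858057] -10.383565
[ 0.9842372  -0.17685358  0.44438812 -0.29586115] -10.1865425
stereo handle [ 0.44275313 -0.29816846  0.01516342]
[ 0.49786725 -0.30745378  0.013     ]
[ 0.63636708 -0.33030664  0.013     ]
[ 0.38496047 -0.28921896  0.013     ]
tip [ 0.63219194 -0.32470983  0.02013626]
```

In the tool's units: 0.12 m / 0.75 = 0.16, 0.06 m / 0.75 = 0.08, 100 degrees / 120 = 0.8333.

tcp_steps --pt "0.0067 -0.02 0.04 0.0708 0.093" --pt "0.0147 -0.04 0.08 0.1417 0.093" --pt "0.0147 -0.0408 0.12 0.2125 0.093" --pt "0.0151 -0.0408 0.1467 0.2833 0.093" --pt "0.0151 -0.0408 0.16 0.3542 0.093" --pt "0.0151 -0.0408 0.16 0.425 0.093" --pt "0.0151 -0.0408 0.16 0.4958 0.093" --pt "0.0151 -0.0408 0.16 0.5667 0.093" --pt "0.0151 -0.0408 0.16 0.6375 0.093" --pt "0.0151 -0.0408 0.16 0.7083 0.093" --pt "0.0151 -0.0408 0.16 0.775 0.093" --pt "0.0151 -0.0408 0.16 0.8333 0.093"

```text
time_s: 2.65
tcp_pos: [0.4795, -0.2974, 0.0995]
orientation: [[0.984, -0.178, 0.001], [-0.178, -0.984, -0.0], [0.001, 0.0, -1.0]]
force: [0.8, -0.2, -0.1]
width: 0.0931
grip_force: 0.0
```

tcp_steps --pt "0 0 0 0 0.06" --pt "0 0 0 0 0.06" --pt "0 0 0 0 0.06"

```text
time_s: 2.95
tcp_pos: [0.4794, -0.2983, 0.099]
orientation: [[0.985, -0.17, 0.0], [-0.17, -0.985, -0.0], [0.0, 0.0, -1.0]]
force: [0.5, -1.2, -0.1]
width: 0.0735
grip_force: 0.0
```

Create rel.py:
```python
from h import *
s=manip.state();R=np.array(s['orientation']);p=np.array(s['tcp_pos'])
print(p,'yaw',np.degrees(np.arctan2(R[1,0],R[0,0])),'tilt',R[:,2]); print(s['joint_positions'])
g=np.array([.4987,-.3062])-.02*np.array([.9839,-.1788]); print('d tool',R.T@(np.r_[g,.004]-p))
```

```bash
python3 rel.py
```

Run:
```python
from h import *
c=cam('wrist'); np.savez('st2.npz',**c); cv2.imwrite('pics/st2.png',c['pixels'])
```

```text
[ 0.47944485 -0.29825078  0.09895043] yaw -9.813572155104659 tilt [ 2.26411175e-04 -1.37980172e-04 -9.99999965e-01]
[-3.66092376e+01  3.01343237e+01  9.82295535e+01  1.77325285e-03
  5.16209950e+01  6.32032345e+01]
d tool [0.0003053  0.00437205 0.09495094]
```

View pics/st2.png

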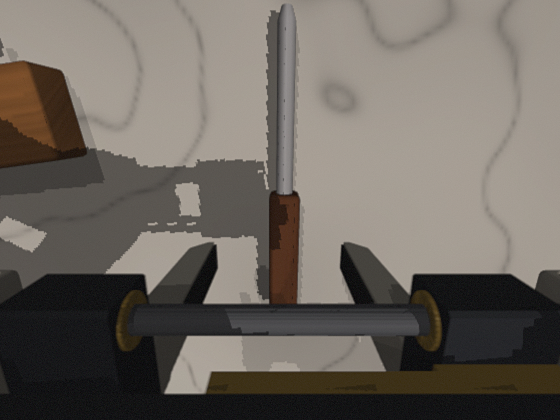

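The steel's axis is centred near column 285, the handle/rod joint is at (285,192) and the tip at (288,5). That matches the computed 4 mm offset, so I go down and grip.

In the tool's units: 0.094 m / 0.75 = 0.1253, 0.0044 m / 0.75 = 0.0059, 0.4 degrees / 120 = 0.0033.

tcp_steps --pt "0 0.0059 0.04 0.0033 0.06" --pt "0 0.0059 0.08 0.0033 0.06" --pt "0 0.0059 0.1067 0.0033 0.06" --pt "0 0.0059 0.12 0.0033 0.06" --pt "0 0.0059 0.1253 0.0033 0.06" --pt "0 0.0059 0.1253 0.0033 0.06" --pt "0 0.0059 0.1253 0.0033 0.06"

```text
time_s: 3.7
tcp_pos: [0.4791, -0.3033, 0.0056]
orientation: [[0.984, -0.18, 0.001], [-0.18, -0.984, -0.001], [0.001, 0.001, -1.0]]
force: [-0.3, -0.2, -0.3]
width: 0.0599
grip_force: 0.0
```

tcp_steps --pt "0 0 0 0 0.05" --pt "0 0 0 0 0.03" --pt "0 0 0 0 0.01" --pt "0 0 0 0 0.01" --pt "0 0 0 0 0.01" --pt "0 0 0 0 0.01" --pt "0 0 0 0 0.01"

```text
time_s: 4.4
tcp_pos: [0.4786, -0.303, 0.0047]
orientation: [[0.984, -0.181, 0.0], [-0.181, -0.984, -0.0], [0.0, 0.0, -1.0]]
force: [-0.6, 0.5, 1.6]
width: 0.0259
grip_force: 30.0
```

```bash
python3 rel.py
```

```text
[ 0.47863319 -0.30302518  0.00472041] yaw -10.398901970253862 tilt [ 3.47880210e-05 -2.43988377e-05 -9.99999999e-01]
[-3.70465226e+01  3.89032923e+01  9.97695269e+01  1.28822049e-04
  4.13247477e+01  6.33522826e+01]
d tool [ 0.00030998 -0.00046479  0.00072041]
```

In the tool's units: 0.1541 m / 0.75 = 0.2055, -0.1519 m / 0.75 = -0.2025, -80 degrees / 120 = -0.6667.

tcp_steps --pt "0 0 -0.0267 0 0.01" --pt "0 0 -0.0667 0 0.01" --pt "0 0 -0.1067 -0.0667 0.01" --pt "0.0267 -0.0267 -0.1467 -0.1333 0.01" --pt "0.0533 -0.0533 -0.16 -0.2 0.01" --pt "0.08 -0.08 -0.16 -0.2667 0.01" --pt "0.1067 -0.1067 -0.16 -0.3333 0.01" --pt "0.1333 -0.1333 -0.16 -0.4 0.01" --pt "0.16 -0.16 -0.16 -0.4667 0.01" --pt "0.1867 -0.1867 -0.16 -0.5333 0.01" --pt "0.2055 -0.2025 -0.16 -0.6 0.01" --pt "0.2055 -0.2025 -0.16 -0.6667 0.01"

```text
time_s: 5.6
tcp_pos: [0.6588, -0.1797, 0.1237]
orientation: [[0.341, 0.94, -0.0], [0.94, -0.341, 0.001], [0.0, -0.001, -1.0]]
force: [-0.3, -0.3, -2.7]
width: 0.0261
grip_force: 30.0
```

tcp_steps --pt "0 0 0 -0.0667 0.01" --pt "0 0 0 -0.1333 0.01" --pt "0 0 0 -0.2 0.01" --pt "0 0 0 -0.2667 0.01" --pt "0 0 0 -0.3225 0.01" --pt "0 0 0 -0.3225 0.01" --pt "0 0 0 -0.3225 0.01" --pt "0 0 0 -0.3225 0.01"

```text
time_s: 6.4
tcp_pos: [0.6575, -0.1814, 0.1244]
orientation: [[-0.311, 0.95, -0.0], [0.95, 0.311, 0.0], [0.0, -0.0, -1.0]]
force: [-0.2, -0.0, -2.4]
width: 0.0256
grip_force: 30.0
```

Create pose.py:
```python
from h import *
s=manip.state();R=np.array(s['orientation']);p=np.array(s['tcp_pos'])
yaw=np.degrees(np.arctan2(R[1,0],R[0,0])); print('t',s['time_s'],p,'yaw',yaw,'w',s['width'])
print('F',s['force'],'M',s['wrist_torque'])
L=np.array([.5978,-.0012,.0677]); print('loop in tool',R.T@(L-p))
```

```bash
python3 pose.py
```

Run:
```python
from h import *
c=cam('wrist'); np.savez('in1.npz',**c); cv2.imwrite('pics/in1.png',c['pixels'])
```

```text
t 6.4 [ 0.65748326 -0.18138774  0.1243963 ] yaw 108.14555902223066 w 0.025609614149866438
F [-0.23362095 -0.04811178 -2.43439586] M [ 0.03466803 -0.02348978 -0.01289548]
loop in tool [ 0.1897992  -0.00058     0.05674603]
```

View pics/in1.png

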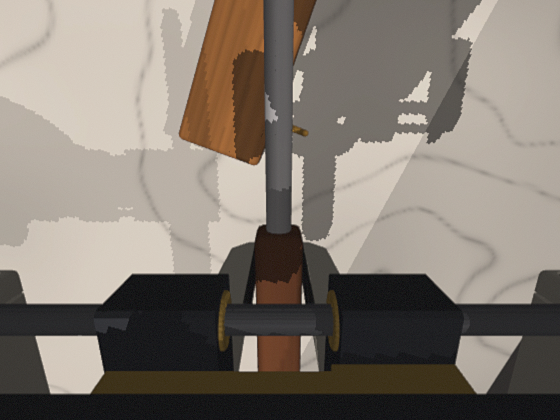

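The rod runs straight up the image at column 280 with the joint at (279,230). The eye is out of frame. I measure the rod in the hand, lower it, and check rod and loop in the fixed cameras.

Run:
```python
from h import *
c=dict(np.load('in1.npz'));P=cloud(c);s=manip.state();R=np.array(s['orientation']);p=np.array(s['tcp_pos'])
Q=(P-p)@R
m=(c['depth']>0)&(abs(Q[...,1])<.02)&(Q[...,0]>.03)&(abs(Q[...,2]+.01)<.03)
q=Q[m]; print(len(q),q.min(0),q.max(0))
for a in np.arange(.03,.17,.02):
    k=q[(q[:,0]>a)&(q[:,0]<a+.02)]
    if len(k)>20: print(round(a+.01,3),'ymid',(np.percentile(k[:,1],2)+np.percentile(k[:,1],98))/2,'top z',np.percentile(k[:,2],5))
```

```text
5964 [ 0.03000386 -0.00761902 -0.01838993] [ 0.12974897  0.00643704 -0.00787198]
0.04 ymid -0.0005014305971557235 top z -0.016616314824324553
0.06 ymid -0.0007372378631445319 top z -0.01655966072999555
0.08 ymid -0.00045329795058466835 top z -0.01665497853052682
0.1 ymid -0.000716223673524044 top z -0.016766753459957214
0.12 ymid -0.00045344463429730685 top z -0.016722712874982917
```

tcp_steps --pt "0 -0.0008 0.0267 0 0.01" --pt "0 -0.0008 0.0533 0 0.01" --pt "0 -0.0008 0.0756 0 0.01" --pt "0 -0.0008 0.0756 0 0.01" --pt "0 -0.0008 0.0756 0 0.01"

```text
time_s: 6.95
tcp_pos: [0.6572, -0.1817, 0.0682]
orientation: [[-0.314, 0.95, 0.0], [0.95, 0.314, -0.0], [-0.0, 0.0, -1.0]]
force: [0.3, 0.1, -2.4]
width: 0.0258
grip_force: 30.0
```

```bash
python3 pose.py
```

Run:
```python
from h import *
ims=[]
for n in ['scene','side']:
    c=cam(n); np.savez(n+'1.npz',**c); u,v=proj(c,[.61,-.04,.07]).astype(int); print(n,u-60,v-50)
    ims.append(cv2.resize(c['pixels'][v-50:v+50,u-60:u+60],None,fx=5,fy=5,interpolation=cv2.INTER_CUBIC))
cv2.imwrite('pics/in2.png',cv2.resize(np.hstack(ims),(800,333)))
```

```text
t 6.95 [ 0.6572182  -0.18169367  0.06817506] yaw 108.27183090304848 w 0.025844336358446355
F [ 0.26713127  0.11611275 -2.40765912] M [ 0.02307144 -0.00691492  0.00781185]
loop in tool [1.90022275e-01 1.67056578e-04 4.70133480e-04]
scene 178 166
side 230 152
```

View pics/in2.png

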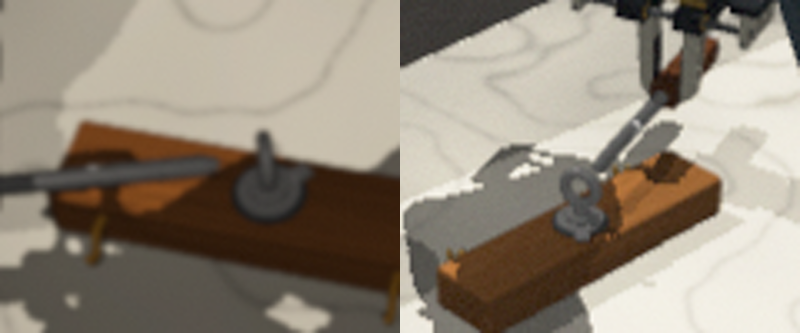

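The scene crop shows the rod tip at (215,163) pointing at the loop (265,150). The side crop shows the tip just behind the loop (578,185). I insert in steps and watch the force.

In the tool's units: 0.044 m / 0.75 = 0.0587, 0.038 m / 0.75 = 0.0507.

tcp_steps --pt "0.0133 0.0008 0.0005 0 0.01" --pt "0.0267 0.0008 0.0005 0 0.01" --pt "0.0347 0.0008 0.0005 0 0.01" --pt "0.0427 0.0008 0.0005 0 0.01" --pt "0.0507 0.0008 0.0005 0 0.01" --pt "0.0587 0.0008 0.0005 0 0.01"

```text
time_s: 7.65
tcp_pos: [0.6437, -0.1392, 0.0676]
orientation: [[-0.314, 0.949, 0.0], [0.949, 0.314, -0.0], [-0.0, 0.0, -1.0]]
force: [-0.1, 0.9, -2.6]
width: 0.026
grip_force: 30.0
```

```bash
python3 pose.py
```

```text
t 7.65 [ 0.64366634 -0.13915054  0.06761885] yaw 108.30504372603016 w 0.025966544558590876
F [-0.14793921  0.91631084 -2.64926584] M [ 0.00384461 -0.01577842  0.02364652]
loop in tool [ 1.45375455e-01 -2.18434144e-04 -9.48382508e-05]
```

In the tool's units: 0.05 m / 0.75 = 0.0667, 0.04 m / 0.75 = 0.0533.

tcp_steps --pt "0.0107 0 0 0 0.01" --pt "0.0213 0 0 0 0.01" --pt "0.032 0 0 0 0.01" --pt "0.0427 0 0 0 0.01" --pt "0.0533 0 0 0 0.01" --pt "0.0667 0 0 0 0.01" --pt "0.0667 0 0 0 0.01" --pt "0.0667 0 0 0 0.01"

```text
time_s: 8.45
tcp_pos: [0.6282, -0.092, 0.0676]
orientation: [[-0.314, 0.949, 0.0], [0.949, 0.314, -0.0], [-0.0, 0.0, -1.0]]
force: [0.5, -0.7, -2.2]
width: 0.0255
grip_force: 30.0
```

```bash
python3 pose.py
```

Run:
```python
from h import *
ims=[]
for n in ['scene','side']:
    c=cam(n); np.savez(n+'2.npz',**c); u,v=proj(c,[.61,-.04,.07]).astype(int)
    ims.append(cv2.resize(c['pixels'][v-50:v+50,u-60:u+60],(400,333),interpolation=cv2.INTER_CUBIC))
c=cam('wrist'); np.savez('in3.npz',**c)
cv2.imwrite('pics/in3.png',np.vstack([np.hstack(ims),cv2.resize(c['pixels'][:185,100:],(800,260))]))
```

```text
t 8.45 [ 0.62818452 -0.09202007  0.06764519] yaw 108.3273844885095 w 0.025484101354548584
F [ 0.52804509 -0.66913833 -2.22351219] M [-0.04627581  0.00549937 -0.06339583]
loop in tool [ 9.57675340e-02 -2.85235252e-04 -7.57194665e-05]
```

View pics/in3.png

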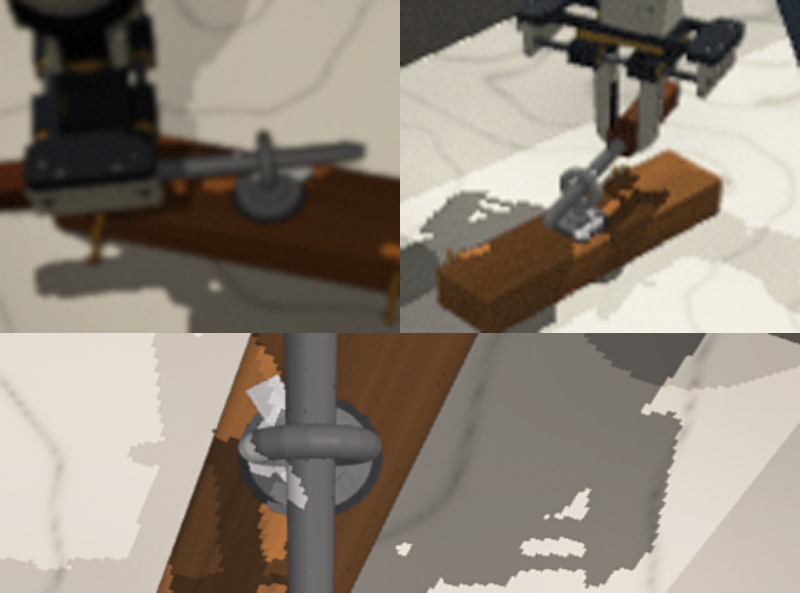

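The rod is through the loop: the wrist crop shows the loop at (310,443) square on the rod, with the tab at (265,395). I set up a tab tracker and swing clockwise through the free play, orbiting the eye at r = 96 mm.

Create tab.py:
```python
from h import *
import sys
C=np.array([.5978,-.0012])
def tab(c):
    v,u=np.indices(c['depth'].shape); d=np.linalg.inv(c['mtx'])@np.stack([u,v,np.ones_like(u)]).reshape(3,-1).astype(float)
    d=c['R'].T@d; o=-c['R'].T@c['t']; X=(o[:,None]+d*((.0465-o[2])/d[2])).T.reshape(*u.shape,3)[...,:2]-C
    hsv=cv2.cvtColor(c['pixels'],cv2.COLOR_BGR2HSV); r=np.hypot(X[...,0],X[...,1]); P=cloud(c)
    m=(r>.025)&(r<.0315)&(hsv[...,1]<70)&(hsv[...,2]>60)&(P[...,2]<.052)
    n,lab,st,_=cv2.connectedComponentsWithStats(m.astype(np.uint8))
    out=[]
    for i in range(1,n):
        if st[i,4]>15:
            q=X[lab==i].mean(0); a=np.degrees(np.arctan2(X[lab==i][:,1],X[lab==i][:,0]));
            out.append((int(st[i,4]),np.round(np.degrees(np.arctan2(q[1],q[0])),1),np.round(np.percentile(a,[3,97]),1)))
    return out
def loopdir(c):
    P=cloud(c); m=(c['depth']>0)&(np.hypot(P[...,0]-C[0],P[...,1]-C[1])<.03)&(P[...,2]>.0875)&(P[...,2]<.11); T=P[m][:,:2]
    if len(T)<30: return None
    w,V=np.linalg.eigh(np.cov(T.T)); return round(np.degrees(np.arctan2(V[1,1],V[0,1]))%180,1),T.mean(0).round(4)
if __name__=='__main__':
    c=dict(np.load(sys.argv[1])) if len(sys.argv)>1 else cam('wrist')
    print('tab',tab(c),'loop',loopdir(c))
```

```bash
python3 tab.py eye1.npz; python3 tab.py in3.npz
```

```text
tab [(96, np.float64(138.2), array([125.7, 150.7]))] loop (np.float64(18.3), array([ 5.976e-01, -5.000e-04]))
tab [(280, np.float64(139.2), array([127.8, 150.8]))] loop (np.float64(19.3), array([ 0.5976, -0.0022]))
```

tcp_steps --pt "0.0012 -0.0177 0 0.0667 0.01" --pt "0.0049 -0.0352 0 0.1333 0.01" --pt "0.0111 -0.052 0 0.2 0.01" --pt "0.0195 -0.0677 0 0.2667 0.01" --pt "0.0195 -0.0677 0 0.2667 0.01" --pt "0.0195 -0.0677 0 0.2667 0.01"

```text
time_s: 9.2
tcp_pos: [0.5759, -0.0946, 0.0678]
orientation: [[0.233, 0.972, 0.001], [0.972, -0.233, -0.0], [-0.0, 0.001, -1.0]]
force: [0.1, 0.3, -2.1]
width: 0.0258
grip_force: 30.0
```

```bash
python3 pose.py; python3 tab.py
```

```text
t 9.2 [ 0.57588187 -0.09458912  0.06780042] yaw 76.51911532587967 w 0.025769891031275794
F [ 0.13855823  0.25563985 -2.13633982] M [-0.03352829  0.07157034  0.02034493]
loop in tool [ 9.59256181e-02 -4.56802283e-04  9.73177599e-05]
tab [(266, np.float64(139.3), array([127.4, 151.3]))] loop (np.float64(19.0), array([ 0.5975, -0.0023]))
```

In the tool's units: -0.0199 m / 0.75 = -0.0265, -0.01 m / 0.75 = -0.0133, 12 degrees / 120 = 0.1.

tcp_steps --pt "0.0001 -0.0067 0 0.025 0.01" --pt "0.0007 -0.0133 0 0.05 0.01" --pt "0.0016 -0.02 0 0.075 0.01" --pt "0.0028 -0.0265 0 0.1 0.01" --pt "0.0028 -0.0265 0 0.1 0.01"

```text
time_s: 9.75
tcp_pos: [0.5567, -0.0875, 0.0675]
orientation: [[0.432, 0.902, 0.0], [0.902, -0.432, -0.0], [-0.0, 0.0, -1.0]]
force: [-0.3, -0.2, -3.4]
width: 0.0257
grip_force: 30.0
```

```bash
python3 pose.py; python3 tab.py
```

```text
t 9.75 [ 0.55670602 -0.08752233  0.06752874] yaw 64.42245801869433 w 0.025651229265917938
F [-0.27182462 -0.24413098 -3.4413824 ] M [-0.08465733  0.12959306  0.16432995]
loop in tool [ 0.09560447 -0.00020127 -0.0001816 ]
tab [(263, np.float64(139.4), array([127.5, 151.3]))] loop (np.float64(13.6), array([ 0.5975, -0.0022]))
```

The eye now follows, with Mz about 0.16 N m. Home is at least 28.6° of its turn and 5.5° is done, so 20° more is safe.

In the tool's units: -0.0328 m / 0.75 = -0.0437, -0.0264 m / 0.75 = -0.0352, 20 degrees / 120 = 0.1667.

tcp_steps --pt "0.0004 -0.0089 0 0.0333 0.01" --pt "0.0012 -0.0177 0 0.0667 0.01" --pt "0.0028 -0.0265 0 0.1 0.01" --pt "0.0049 -0.0352 0 0.1333 0.01" --pt "0.0077 -0.0437 0 0.1667 0.01" --pt "0.0077 -0.0437 0 0.1667 0.01"

```text
time_s: 10.4
tcp_pos: [0.5295, -0.068, 0.0675]
orientation: [[0.714, 0.7, -0.0], [0.7, -0.714, -0.0], [-0.0, 0.0, -1.0]]
force: [-1.5, -1.0, -3.3]
width: 0.0257
grip_force: 30.0
```

```bash
python3 pose.py; python3 tab.py
```

```text
t 10.4 [ 0.5295013  -0.06799206  0.06753967] yaw 44.411386730498265 w 0.025700957868892996
F [-1.50919603 -0.97766732 -3.26858268] M [-0.27575555  0.3862714   0.08729507]
loop in tool [ 9.55294612e-02  8.39842229e-05 -1.81439147e-04]
tab [(256, np.float64(139.5), array([127.6, 151.8]))] loop (np.float64(173.5), array([ 0.5973, -0.0022]))
```

In the tool's units: -0.0067 m / 0.75 = -0.0089, -0.0033 m / 0.75 = -0.0044, 4 degrees / 120 = 0.0333.

tcp_steps --pt "0.0001 -0.0044 0 0.0167 0.01" --pt "0.0003 -0.0089 0 0.0333 0.01" --pt "0.0003 -0.0089 0 0.0333 0.01"

```text
time_s: 10.75
tcp_pos: [0.5251, -0.0632, 0.0675]
orientation: [[0.761, 0.649, -0.0], [0.649, -0.761, -0.0], [-0.0, 0.0, -1.0]]
force: [-1.3, -0.2, -3.8]
width: 0.0254
grip_force: 30.0
```

```bash
python3 pose.py; python3 tab.py
```

```text
t 10.75 [ 0.52513792 -0.06324995  0.06750968] yaw 40.45637187847522 w 0.025412867074549317
F [-1.30988881 -0.15074492 -3.80704037] M [-0.15213951  0.31368496  0.15552492]
loop in tool [ 9.55508658e-02 -6.56591424e-05 -1.98184852e-04]
tab [(252, np.float64(139.5), array([127.6, 151.7]))] loop (np.float64(169.8), array([ 0.5973, -0.0022]))
```

```bash
sed -i "s/^L=.*/C=L=np.array([.5978,-.0012,.0677]); F=s['force']; a=p-L; print('T about eye',s['wrist_torque'][2]+a[0]*F[1]-a[1]*F[0]); print('loop in tool',R.T@a*-1)/" pose.py; python3 pose.py
```

```text
t 10.8 [ 0.52525496 -0.06335084  0.06756227] yaw 40.49262892074006 w 0.025901710174062256
F [-0.97746505 -1.56883849 -3.03308147] M [-0.08691018  0.34781287  0.1712856 ]
T about eye 0.2243467696262465
loop in tool [ 0.0955274  -0.0001579  -0.00013765]
```

Eye turned 29.3°, tab still. I continue in 4° steps.

In the tool's units: -0.0067 m / 0.75 = -0.0089, -0.0033 m / 0.75 = -0.0044, 4 degrees / 120 = 0.0333.

tcp_steps --pt "0.0001 -0.0044 0 0.0167 0.01" --pt "0.0003 -0.0089 0 0.0333 0.01" --pt "0.0003 -0.0089 0 0.0333 0.01" --only "time"

```text
time_s: 11.1
```

```bash
python3 pose.py; python3 tab.py
```

```text
t 11.1 [ 0.52096381 -0.05806996  0.06756054] yaw 36.42506503848192 w 0.025863229647746157
F [-1.1472856 -0.9614713 -2.6981406] M [-0.33692723  0.22752168  0.29847419]
T about eye 0.3071038918782967
loop in tool [ 0.09559275 -0.00013637 -0.00013687]
tab [(249, np.float64(139.4), array([127.8, 151.7]))] loop (np.float64(166.6), array([ 0.5974, -0.0022]))
```

In the tool's units: -0.0033 m / 0.75 = -0.0044, 0.0001 m / 0.75 = 0.0001, 2 degrees / 120 = 0.0167.

tcp_steps --pt "0.0001 -0.0044 0 0.0167 0.01" --pt "0.0001 -0.0044 0 0.0167 0.01" --only "time"

```text
time_s: 11.35
```

```bash
python3 pose.py; python3 tab.py
```

```text
t 11.35 [ 0.5190855  -0.05538879  0.06758944] yaw 34.39802093672594 w 0.02591907092298335
F [-0.73851215 -1.82168924 -4.18402898] M [-0.43151167  0.16435833  0.35831377]
T about eye 0.46168804475157305
loop in tool [ 9.55632809e-02 -2.44071264e-04 -9.67726513e-05]
tab [(245, np.float64(138.4), array([126.7, 150.5]))] loop (np.float64(166.0), array([ 0.5973, -0.0022]))
```

Stiff now: torque has jumped to about 0.46 N m and the tab has moved about 1° (0.5 mm). One more small step.

In the tool's units: -0.0067 m / 0.75 = -0.0089, -0.0033 m / 0.75 = -0.0044, 4 degrees / 120 = 0.0333.

tcp_steps --pt "0.0001 -0.0044 0 0.0167 0.01" --pt "0.0003 -0.0089 0 0.0333 0.01" --pt "0.0003 -0.0089 0 0.0333 0.01" --only "time"

```text
time_s: 11.7
```

```bash
python3 pose.py; python3 tab.py
```

```text
t 11.7 [ 0.51542099 -0.04963524  0.06760379] yaw 30.38173765427846 w 0.025497088608439328
F [-0.49884876 -3.13541335 -4.43025508] M [-0.4585383   0.16736214  0.23661901]
T about eye 0.47074939593478343
loop in tool [ 9.55628710e-02 -1.19927716e-04 -7.73276653e-05]
tab [(250, np.float64(134.1), array([121.9, 146.3]))] loop (np.float64(161.8), array([ 0.5973, -0.0022]))
```

The tab has shifted about 5.3°, or 2.8 mm, with high torque. I stop there, swing back 40° to the bore axis and check that nothing followed.

In the tool's units: 0.0615 m / 0.75 = 0.082, 0.0562 m / 0.75 = 0.0749, -40 degrees / 120 = -0.3333.

tcp_steps --pt "0.0003 0.0089 0 -0.0333 0.01" --pt "0.0028 0.0265 0 -0.1 0.01" --pt "0.0077 0.0436 0 -0.1667 0.01" --pt "0.0149 0.0599 0 -0.2333 0.01" --pt "0.0244 0.0749 0 -0.3 0.01" --pt "0.0299 0.082 0 -0.3333 0.01" --pt "0.0299 0.082 0 -0.3333 0.01" --pt "0.0299 0.082 0 -0.3333 0.01" --only "time"

```text
time_s: 12.55
```

```bash
python3 pose.py; python3 tab.py
```

```text
t 12.55 [ 0.56537228 -0.09120997  0.06739027] yaw 70.20429293629482 w 0.025978065087473003
F [-0.0767646   0.54557499 -3.0170448 ] M [0.02952547 0.06292991 0.02940182]
T about eye 0.004800488545924423
loop in tool [ 9.56732219e-02  2.78851756e-05 -2.84541730e-04]
tab [(272, np.float64(134.2), array([122.3, 146.4]))] loop (np.float64(162.0), array([ 0.5974, -0.0023]))
```

In the tool's units: -0.11 m / 0.75 = -0.1467, -0.05 m / 0.75 = -0.0667.

tcp_steps --pt "-0.0133 0 0 0 0.01" --pt "-0.0333 0 0 0 0.01" --pt "-0.06 0 0 0 0.01" --pt "-0.0867 0 0 0 0.01" --pt "-0.1133 0 0 0 0.01" --pt "-0.1467 0 0 0 0.01" --pt "-0.1467 0 -0.0267 0 0.01" --pt "-0.1467 0 -0.0667 0 0.01" --pt "-0.1467 0 -0.0667 0 0.01"

```text
time_s: 13.5
tcp_pos: [0.5295, -0.1968, 0.1208]
orientation: [[0.338, 0.941, 0.005], [0.941, -0.338, -0.002], [-0.001, 0.006, -1.0]]
force: [0.2, -0.8, -3.4]
width: 0.0257
grip_force: 30.0
```

Run:
```python
from h import *
s=manip.state();R=np.array(s['orientation']);p=np.array(s['tcp_pos']); print('to lay',R.T@(np.array([.48,-.30,.06])-p), p)
```

```text
to lay [-0.11383642 -0.01202926  0.06083028] [ 0.52953245 -0.19680089  0.12082957]
```

In the tool's units: -0.114 m / 0.75 = -0.152, -0.1 m / 0.75 = -0.1333, 80 degrees / 120 = 0.6667.

tcp_steps --pt "-0.04 -0.0053 0 0 0.01" --pt "-0.0933 -0.0107 0 0.0667 0.01" --pt "-0.1333 -0.016 0 0.1333 0.01" --pt "-0.152 -0.016 0 0.2 0.01" --pt "-0.152 -0.016 0 0.2667 0.01" --pt "-0.152 -0.016 0.0267 0.3333 0.01" --pt "-0.152 -0.016 0.0533 0.4 0.01" --pt "-0.152 -0.016 0.08 0.4667 0.01" --pt "-0.152 -0.016 0.1 0.5333 0.01" --pt "-0.152 -0.016 0.1133 0.6 0.01" --pt "-0.152 -0.016 0.1133 0.6667 0.01" --pt "-0.152 -0.016 0.1133 0.6667 0.01"

```text
time_s: 14.7
tcp_pos: [0.4778, -0.2982, 0.0314]
orientation: [[0.985, -0.171, -0.001], [-0.171, -0.985, 0.001], [-0.001, -0.001, -1.0]]
force: [-0.3, -0.8, -1.8]
width: 0.0257
grip_force: 30.0
```

tcp_steps --pt "0 0 0 0 0.01" --pt "0 0 0 0 0.01"

```text
time_s: 14.9
tcp_pos: [0.4786, -0.2983, 0.0325]
orientation: [[0.986, -0.166, 0.0], [-0.166, -0.986, -0.0], [0.0, 0.0, -1.0]]
force: [0.0, 0.3, -2.1]
width: 0.0257
grip_force: 30.0
```

```bash
python3 pose.py; python3 tab.py >/dev/null
```

```text
t 14.9 [ 0.478577   -0.2983332   0.03250895] yaw -9.529479410134387 w 0.025682684854329445
F [ 0.0138979   0.27941087 -2.09435931] M [0.0459963  0.05882405 0.04189453]
T about eye 0.012711851878777458
loop in tool [ 0.06838991 -0.3127678  -0.03521077]
```

Careful with the scale: shifts go in shares of 750 mm and turns go in shares of 120 degrees. That gives: 0.0278 m / 0.75 = 0.0371, 0.0275 m / 0.75 = 0.0367.

tcp_steps --pt "0 0 0.0133 0 0.01" --pt "0 0 0.024 0 0.01" --pt "0 0 0.0307 0 0.01" --pt "0 0 0.0347 0 0.01" --pt "0 0 0.0367 0 0.01" --pt "0 0 0.0371 0 0.01" --pt "0 0 0.0371 0 0.01" --pt "0 0 0.0371 0 0.01"

```text
time_s: 15.75
tcp_pos: [0.4789, -0.2982, 0.0049]
orientation: [[0.986, -0.168, 0.0], [-0.168, -0.986, -0.0], [0.0, 0.0, -1.0]]
force: [-0.8, 0.2, -1.9]
width: 0.0259
grip_force: 30.0
```

tcp_steps --pt "0 0 0.0005 0 0.01" --pt "0 0 0.0008 0 0.01" --pt "0 0 0.0008 0 0.01"

```text
time_s: 16.05
tcp_pos: [0.4789, -0.2982, 0.0047]
orientation: [[0.986, -0.168, 0.0], [-0.168, -0.986, -0.0], [0.0, 0.0, -1.0]]
force: [-2.5, 2.4, 5.7]
width: 0.0259
grip_force: 30.0
```

tcp_steps --pt "0 0 0 0 0.03" --pt "0 0 0 0 0.04" --pt "0 0 0 0 0.06" --pt "0 0 0 0 0.06" --pt "0 0 0 0 0.06" --pt "0 0 -0.0267 0 0.06" --pt "0 0 -0.08 0 0.06" --pt "0 0 -0.1333 0 0.06" --pt "0 0 -0.2 0 0.06" --pt "0 0 -0.2 0 0.06" --pt "0 0 -0.2 0 0.06"

```text
time_s: 17.15
tcp_pos: [0.479, -0.2984, 0.1549]
orientation: [[0.986, -0.168, 0.002], [-0.168, -0.986, -0.001], [0.002, 0.001, -1.0]]
force: [0.4, -0.1, 0.3]
width: 0.06
grip_force: 0.0
```

Run:
```python
from h import *
a,b=cam('scene'),cam('wrist'); cv2.imwrite('pics/end.png',np.vstack([a['pixels'][100:330],b['pixels'][:300]]))
```

```text
(no output)
```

View pics/end.png

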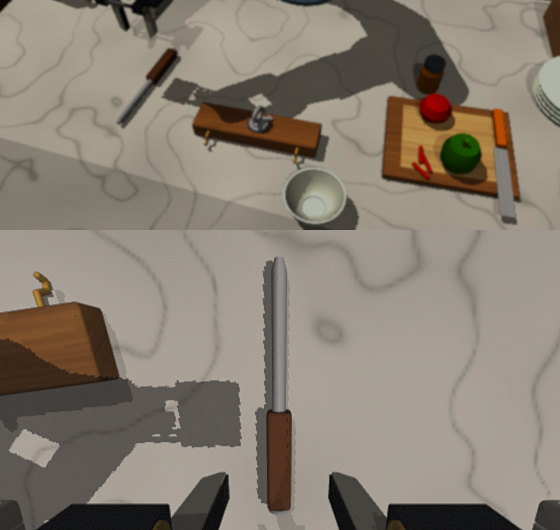

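The steel lies flat on the worktop, rod from (278,410) to (279,258) in the wrist half, clear of the beam. The gripper is open above it and the food, bowl and jar look undisturbed.

```bash
python3 -c "
from bench import manip; print(manip.finish_job())"
```

```text
the job is handed in; nothing more can be done
None
```

The eye is screwed home, with its torque up from about 0.2 to about 0.47 N m and the washer's tab dragged about 2.8 mm; the steel lies flat on the worktop well clear of the beam, and the job is handed in (17 s of the 72 s used, no verdict shown).

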